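# Press the pattern tacks home along the curve

### The arm

A 7-joint arm with a two-finger parallel gripper is mounted at the origin on the work surface. World frame = base frame: x ahead of the robot, y to its left, z up, the work surface at z = 0. Lengths are in m, angles in rad, forces in N, time in s.
With the tool pointing down it reaches from about 0.425 to 0.875 m from the base axis. Payload 4.7 kg.
Tool frame: the origin (TCP) lies between the finger pads, 19 mm behind the fingertips; this is the grasp point; z points along the fingers, y is the line along which they close (so a half turn about z gives the same grasp; the last joint's range is limited). The gripper opens to 85 mm and grips with 20 to 120 N. Pads are 22 mm wide; open, the fingers measure 114 mm over their backs; the gripper's body (76 mm by 85 mm) begins 54 mm behind the grasp point. The pads swing forward as they close: fully open they stand 13 mm farther back than shut.
Start: joints at [-1.311, 0.321, -0.07, 1.45, 0.023, 1.371, -0.057], TCP at [0.158, 0.63, 0.25] pointing down, gripper open.
Joint ranges: [-2.86, 2.86], [-0.3, 2.09], [-1.38, 1.24], [0.06, 2.45], [-1.56, 4.7], [0.09, 2.05], [-2.69, 2.69]. Speed limits (rad/s): [2.57, 2.57, 3.14, 3.14, 3.14, 3.14, 3.14].

### API

Orientations are given as [roll, pitch, yaw] about the fixed x, y, z axes, in that order (R = Rz(yaw) Ry(pitch) Rx(roll)).
In Python, from workcell import ctrl gives the robot as it stands. The module is installed in compiled form; this text tells all that it offers.
- The arm moves only by the tool step_arm, never from a script. Its argument "moves" is a list of rows, each an object of numbers: "tx", "ty", "tz": the shift along the tool's x, y, z in cm; "turn": the turn about the tool's z in rad. A call has 1 to 5 rows; each row is the pose to reach, as a shift and turn from the pose commanded when the call began, along the tool's axes at that moment; what a row does not reach only later rows make up. A row lasts 1/12 s, in which the tool goes at most 41.7 mm and 7.16 degrees, less where a joint would pass 70% of its speed; a pose out of reach is approached as far as the arm can. A call with a gripper value outside its range is refused whole. "grip" is the opening, from 0 (shut) to 1 (fully open), set as the call begins (left out, the last holds). The fingers move at their own pace and stop on an object; the grip force is fixed at half the most. Time passes only in rows, so rows that repeat a pose let the fingers close. It gives the time, the measured TCP pose, the force, the opening and the grip force at its end, in the units of the state.
- ctrl.read_state(): the state, without advancing time (a new reading comes with each control period).
- ctrl.read_camera(name): name is "side" or "top" or "wrist"; returns the picture (420x560x3 uint8, blue, green, red); there is no depth.
- ctrl.camera_params(name): a dict with "fx", "fy", "cx", "cy" (pixels), "T" (4x4, takes a point from camera to world coordinates). Camera axes: x right, y up, looking along -z (the intrinsics and any distortion apply to the point x, -y, -z); pixel columns grow to the right and rows downward; lengths in m; the calibration is good to about 2 mm. The wrist camera is an equidistant fisheye: a pixel r from the principal point sees the ray r / f radians off the axis. A picture is of the moment at which its call begins: read the wrist's pose just before it. camera_params takes no time and is no camera call; for the wrist camera it gives the pose at the moment of the call.
- ctrl.hand_in(): hands the job in; it is judged then, once.
The state is a dict: "clock": time; "q": joint angles; "dq": joint speeds; "effort": joint torques, N m; "position": TCP position; "tool_rot": TCP orientation; "force": force on the tool from outside, world axes, zero at the start; "torque": the same for the moment, N m; "width": opening from 0.0 (shut) to 1.0 (fully open); "grip_force": force on a finger pad.
Only numpy, scipy, OpenCV 4.12 (cv2) and the standard library are available. Lean on these libraries where they do the work, as an engineer would, in place of code of your own. Each camera call takes 0.05 s, during which the arm holds its last target. There are 200 camera calls.

### The job

With the fingertips closed, follow the curved row of brass tacks on the cork board from the red marker's end to the blue marker's end, pressing each tack fully home onto the card in turn. Press gently, as with a thumb, and keep the fingertips close over the row (within about 5 cm) from the first tack until the last is down. Pull no tack out, leave the other things where they lie, and take the hand away at the end.

Things in the scene. Friction and masses are not known exactly. Their poses are not given: they have to be found in the camera images.
- board: fixed cork board, wooden rim, 270 x 360 mm, 16 mm thick, flat on the bench (underside z = 0); origin under its centre; x points away from the robot at yaw 0, y left. On it is fixed a crescent of green card 2 mm thick; its white line is an arc of radius 105 mm about board x = -50 mm, y = 0, bulging to board +x. Six brass tacks stand on that line
- red_marker: fixed flat red disc, 24 mm across, 3 mm thick, on the board beyond one end of the row of tacks, about 53 mm from the end tack: it marks where to begin. Origin under its centre
- blue_marker: fixed flat blue disc, 24 mm across, 3 mm thick, on the board beyond the other end of the row, about 53 mm from that end tack: where the row finishes. The red and blue markers may be either way round. Origin under its centre
- tack0_top (a point): crown (top centre) of brass tack 0: a domed head 18 mm across and 5 mm high on a thin vertical pin. Neighbouring tacks are 45 mm apart, numbered 0 to 5 along the arc from the board's -y end to its +y end. It starts 28 to 31 mm above the bench; fully home the crown is 23 mm above the bench
- tack0 (a joint): how far tack 0 has been pushed down, m: 0 to 0.003 at the start, 0.008 with the underside of the head flat on the card (hard stop). It slides straight down with a friction of about 4 N and stays where it is left; it can also be pulled up, which is not wanted
- tack1_top (a point): crown (top centre) of brass tack 1: a domed head 18 mm across and 5 mm high on a thin vertical pin. Neighbouring tacks are 45 mm apart, numbered 0 to 5 along the arc from the board's -y end to its +y end. It starts 28 to 31 mm above the bench; fully home the crown is 23 mm above the bench
- tack1 (a joint): how far tack 1 has been pushed down, m: 0 to 0.003 at the start, 0.008 with the underside of the head flat on the card (hard stop). It slides straight down with a friction of about 4 N and stays where it is left; it can also be pulled up, which is not wanted
- tack2_top (a point): crown (top centre) of brass tack 2: a domed head 18 mm across and 5 mm high on a thin vertical pin. Neighbouring tacks are 45 mm apart, numbered 0 to 5 along the arc from the board's -y end to its +y end. It starts 28 to 31 mm above the bench; fully home the crown is 23 mm above the bench
- tack2 (a joint): how far tack 2 has been pushed down, m: 0 to 0.003 at the start, 0.008 with the underside of the head flat on the card (hard stop). It slides straight down with a friction of about 4 N and stays where it is left; it can also be pulled up, which is not wanted
- tack3_top (a point): crown (top centre) of brass tack 3: a domed head 18 mm across and 5 mm high on a thin vertical pin. Neighbouring tacks are 45 mm apart, numbered 0 to 5 along the arc from the board's -y end to its +y end. It starts 28 to 31 mm above the bench; fully home the crown is 23 mm above the bench
- tack3 (a joint): how far tack 3 has been pushed down, m: 0 to 0.003 at the start, 0.008 with the underside of the head flat on the card (hard stop). It slides straight down with a friction of about 4 N and stays where it is left; it can also be pulled up, which is not wanted
- tack4_top (a point): crown (top centre) of brass tack 4: a domed head 18 mm across and 5 mm high on a thin vertical pin. Neighbouring tacks are 45 mm apart, numbered 0 to 5 along the arc from the board's -y end to its +y end. It starts 28 to 31 mm above the bench; fully home the crown is 23 mm above the bench
- tack4 (a joint): how far tack 4 has been pushed down, m: 0 to 0.003 at the start, 0.008 with the underside of the head flat on the card (hard stop). It slides straight down with a friction of about 4 N and stays where it is left; it can also be pulled up, which is not wanted
- tack5_top (a point): crown (top centre) of brass tack 5: a domed head 18 mm across and 5 mm high on a thin vertical pin. Neighbouring tacks are 45 mm apart, numbered 0 to 5 along the arc from the board's -y end to its +y end. It starts 28 to 31 mm above the bench; fully home the crown is 23 mm above the bench
- tack5 (a joint): how far tack 5 has been pushed down, m: 0 to 0.003 at the start, 0.008 with the underside of the head flat on the card (hard stop). It slides straight down with a friction of about 4 N and stays where it is left; it can also be pulled up, which is not wanted
- bangle: bystander: loose copper bangle lying flat on the board inside the curve, 68 mm across, 12 mm high, origin under its centre
- flux_jar: bystander: loose amber glass jar with black cap on a far corner of the board, 34 mm across, 42 mm high, origin under its centre
- scriber: bystander: loose green rod-shaped scriber lying on the board beyond the curve, 8 mm thick, 120 mm long, origin under its middle, lies along its own x
- hammer: bystander: loose hammer, 240 mm long, lying on the bench to the robot's right
- mug: bystander: loose blue mug, 80 mm across, 90 mm high, on the bench to the robot's left, origin under its centre
- ring_collar: bystander: loose steel collar, 40 mm across, 16 mm high, on the bench to the robot's left, origin under its centre

How it is judged:
By the outcome, as a careful person would: the job done as asked, in the order asked, and still so for the second after the job is handed in, with the robot touching nothing.
It also fails if it takes over 58 s, if anything falls off the work surface, if the arm or the gripper's body presses on something with over 40 N, if the wrist force passes 120 N, or if a joint passes its speed limit or range.

## Working session

There is one attempt and no reset: what is moved stays moved. The work goes in short steps, Python scripts to look and compute and a tool call to move; the robot and the scene stay as the last step left them, time stands still between calls to the robot, and variables do not carry over. Pictures are saved under pics/ and viewed, at most 10 in all, crops included, and the job is handed in when it is done.

Besides the shell and the picture viewer there is one more tool, called after "Request:" as name(argument=value, ...), one argument or row to a line, values as JSON. step_arm: Moves the arm, as the interface text tells. Its arguments: {"type":"object","properties":{"moves":{"type":"array","items":{"type":"object","properties":{"tx":{"type":"number"},"ty":{"type":"number"},"tz":{"type":"number"},"turn":{"type":"number"}}}},"grip":{"type":"number"}},"required":["moves"]}

```bash
mkdir -p pics; python3 - <<'E'
from workcell import ctrl
import cv2
for n in("top","side"):
    cv2.imwrite(f"pics/{n}1.png",ctrl.read_camera(n))
    p=ctrl.camera_params(n);print(n,{k:(v.tolist() if hasattr(v,'tolist') else v) for k,v in p.items()})
s=ctrl.read_state();print(s)
E
```

```text
top {'fx': 380.9463998708247, 'fy': 380.9463998708247, 'cx': 268.2921031568527, 'cy': 210.0833737319347, 'T': [[-0.0028608177958371933, 0.9866231474287688, -0.1629925786018774, 0.38701953585101606], [-0.9997127909277694, 0.001056505188233459, 0.023942001841897875, -0.005609945386242077], [0.023793935717935095, 0.16301425935953398, 0.9863367578411107, 1.0959177499514294], [0.0, 0.0, 0.0, 1.0]]}
side {'fx': 405.7723937738567, 'fy': 405.7723937738567, 'cx': 283.0697682827298, 'cy': 214.12497738776995, 'T': [[-0.9775693520346368, 0.10582033160772551, -0.1820994766082851, 0.29331310890596096], [-0.2094655052509107, -0.5786518001446681, 0.7882171631595671, 0.9801895127455615], [-0.021962788360339998, 0.8086805003261586, 0.5878379745471306, 0.8111161259272225], [0.0, 0.0, 0.0, 1.0]]}
{'clock': 0.1, 'q': array([-1.31090138,  0.32176384, -0.07012605,  1.45155125,  0.02258826,
        1.37083161, -0.05688805]), 'dq': array([ 0.00103388, -0.0018896 ,  0.00069305, -0.00206773, -0.00011764,
        0.00050437,  0.00074277]), 'effort': array([ 4.14559927e-04, -4.94878793e+01, -3.83524736e-01, -3.15210521e+01,
        1.30828979e-02,  7.31812484e-03,  2.01918294e-05]), 'position': array([0.15806762, 0.63001338, 0.24902434]), 'tool_rot': array([-3.13982753e+00,  7.02681372e-05,  2.89587442e+00]), 'force': array([-0.07244101, -0.97635324,  0.82494735]), 'torque': array([-0.01432675, -0.00840511,  0.0113787 ]), 'grip_force': 0.0, 'width': 0.9975595407968421}
```

View pics/top1.png

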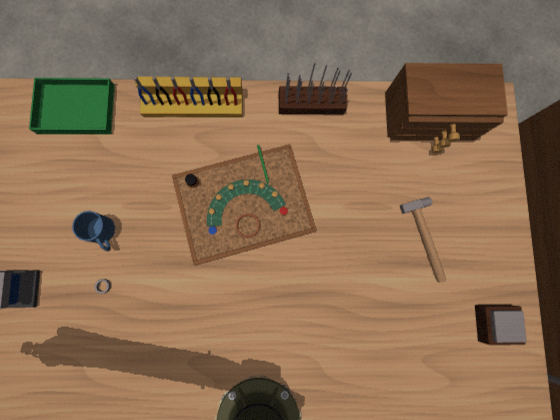

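The top view shows the board centred near (245,205), with the red disc at (284,211) on the -y end and the blue at (213,230). That makes the order tack 0 to 5. I'll enlarge it.

```bash
python3 - <<'E'
import cv2
a=cv2.imread("pics/top1.png")[135:275,165:325]
cv2.imwrite("pics/crop1.png",cv2.resize(a,None,fx=5,fy=4.2857*5/5,interpolation=cv2.INTER_CUBIC) if 0 else cv2.resize(a,(640,560),interpolation=cv2.INTER_CUBIC))
b=cv2.imread("pics/side1.png");cv2.imwrite("pics/s.png",b)
E
```

```text
(no output)
```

View pics/crop1.png

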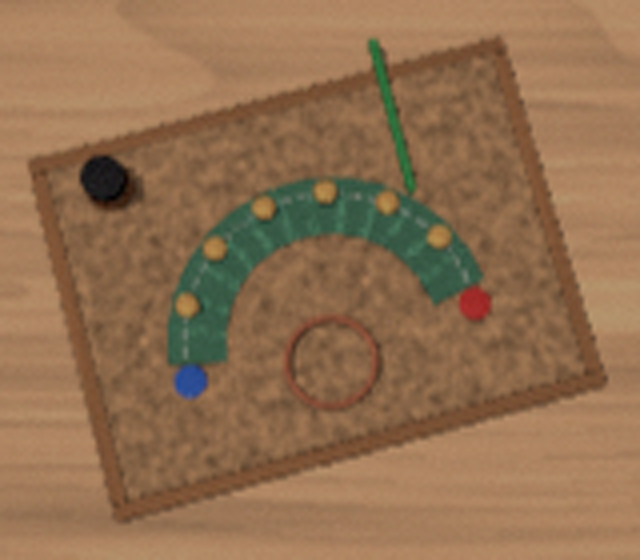

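The crop is 4x from offset (165,135). Tacks 0 to 5 are at (439,237), (387,203), (325,192), (264,208), (215,248) and (187,305). The scriber's tip at (411,190) is close to tack 1. Next I'll fit the board pose.

```bash
cat > h.py <<'E'
import numpy as np
from workcell import ctrl
def proj(n,z,uv):
    p=ctrl.camera_params(n);T=np.array(p["T"]);o=[]
    for u,v in uv:
        d=T[:3,:3]@np.array([(u-p["cx"])/p["fx"],-(v-p["cy"])/p["fy"],-1]);c=T[:3,3]
        o.append(c+d*(z-c[2])/d[2])
    return np.array(o)
def fit(model,meas):  # 2D rigid
    a=model.mean(0);b=meas.mean(0);A=model-a;B=meas-b
    th=np.arctan2((A[:,0]*B[:,1]-A[:,1]*B[:,0]).sum(),(A*B).sum())
    R=np.array([[np.cos(th),-np.sin(th)],[np.sin(th),np.cos(th)]])
    return th,b-R@a,R
def bt(step): 
    k=(np.arange(6)-2.5)*step
    return np.c_[-.05+.105*np.cos(k),.105*np.sin(k)]
E
python3 - <<'E'
from h import *
c=lambda l:np.array(l)/4.+[165-.375,135-.375]
t=proj("top",.0285,c([(439,237),(387,203),(325,192),(264,208),(215,248),(187,305)]))[:,:2]
k=proj("top",.016,c([(500,38),(607,382),(121,522),(30,160)]))[:,:2]
mk=proj("top",.019,c([(475,304),(191,381)]))[:,:2]
sc=proj("top",.020,c([(411,190),(375,43)]))[:,:2]
jar=proj("top",.058,c([(104,180)]))[:,:2]
print(np.linalg.norm(np.diff(t,axis=0),axis=1))
m=bt(2*np.arcsin(.045/.21))
th,o,R=fit(m,t);print("tackfit",th,o,"res mm",((m@R.T+o-t)*1e3).round(1).tolist())
mk_c=np.array([[.135,-.18],[-.135,-.18],[-.135,.18],[.135,.18]])
th2,o2,R2=fit(mk_c,k);print("cornfit",th2,o2,((mk_c@R2.T+o2-k)*1e3).round(1).tolist())
M=np.r_[m,mk_c];th3,o3,R3=fit(M,np.r_[t,k]);print("both",th3,o3,((M@R3.T+o3-np.r_[t,k])*1e3).round(1).tolist())
print("tacks",(m@R3.T+o3).round(4).tolist());print(mk,sc,jar)
E
```

```text
[0.04472578 0.0452022  0.0451239  0.04518483 0.04531793]
tackfit 0.26819993373063433 [0.5863277  0.04042887] res mm [[-0.1, 0.1], [0.4, 0.1], [-0.3, 0.0], [-0.3, -0.1], [-0.1, -0.1], [0.3, -0.0]]
cornfit 0.274747813873316 [0.58749839 0.03901288] [[2.6, -2.0], [-1.2, -1.7], [-0.6, 1.8], [-0.8, 1.9]]
both 0.274366672045072 [0.58682433 0.03976053] [[1.0, -0.4], [1.2, -0.2], [0.3, -0.3], [-0.0, -0.5], [0.0, -0.7], [0.3, -0.8], [1.9, -1.3], [-1.9, -1.0], [-1.3, 2.6], [-1.4, 2.7]]
tacks [[0.6114, -0.0495], [0.6365, -0.0121], [0.6435, 0.0323], [0.6313, 0.0757], [0.6021, 0.1099], [0.5613, 0.1288]]
[[ 0.56345245 -0.07501919]
 [ 0.50800564  0.12680232]] [[ 0.64694722 -0.0293025 ]
 [ 0.75788604 -0.00307199]] [[0.64429428 0.18534878]]
```

View pics/s.png

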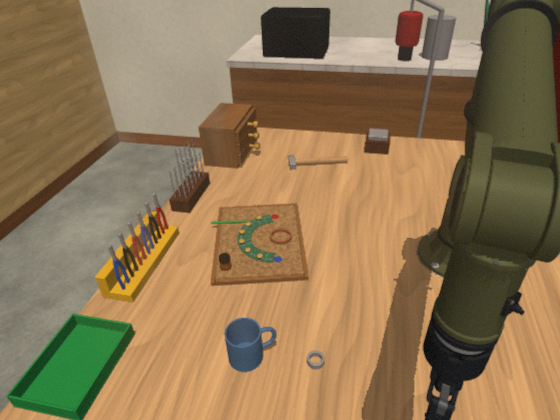

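The tack fit residual is at most 0.4 mm, with 45 mm spacing. In the side view the red disc sits at the far (-y) end. I'll close the fingers and move over tack 0.

Request:
step_arm(
  moves=[
    {"tx": -2,"ty": -1.8},
    {"tx": -5,"ty": -4.5},
    {"tx": -8,"ty": -7.2},
    {"tx": -11,"ty": -9.9},
    {"tx": -14,"ty": -12.7},
  ],
  grip=0,
)

```text
invalid input at $.moves[0]: expected keys tx, ty, tz, turn
```

Request:
step_arm(
  moves=[
    {"tx": -3,"ty": -2.7},
    {"tx": -6,"ty": -5.4},
    {"tx": -9,"ty": -8.1},
    {"tx": -12,"ty": -10.9},
    {"tx": -15,"ty": -13.6},
  ],
)

```text
invalid input at $.moves[0]: expected keys tx, ty, tz, turn
```

Request:
step_arm(
  moves=[
    {"tx": -3,"ty": -2.7},
    {"tx": -6,"ty": -5.4},
    {"tx": -9,"ty": -8.1},
    {"tx": -12,"ty": -10.9},
    {"tx": -15,"ty": -13.6},
  ],
)

```text
invalid input at $.moves[0]: expected keys tx, ty, tz, turn
```

```bash
cat >> h.py <<'E'
def to(xyz):
    s=ctrl.read_state()
    from scipy.spatial.transform import Rotation as Ro
    R=Ro.from_euler("xyz",s["tool_rot"]).as_matrix()
    return (R.T@(np.array(xyz)-s["position"])*100).round(2)
E
python3 - <<'E'
from h import *
m=bt(2*np.arcsin(.045/.21));a=.2682;R=np.array([[np.cos(a),-np.sin(a)],[np.sin(a),np.cos(a)]])
t=m@R.T+[.58633,.04043];np.save("t.npy",t);print(t.round(4).tolist())
s=ctrl.read_state();print(s["clock"],s["position"],s["tool_rot"],s["force"],s["width"]);print(to([*t[0],.08]))
E
```

```text
[[0.6104, -0.049], [0.6356, -0.0117], [0.643, 0.0327], [0.631, 0.0761], [0.6021, 0.1105], [0.5613, 0.1296]]
0.1 [0.15806762 0.63001338 0.24902434] [-3.13982753e+00  7.02681372e-05  2.89587442e+00] [-0.07244101 -0.97635324  0.82494735] 0.9975595407968421
[-60.39 -54.83  17.  ]
```

All four keys are required in each row.

Request:
step_arm(
  moves=[
    {"tx": -2,"ty": -1.8,"tz": 0,"turn": 0},
    {"tx": -5,"ty": -4.5,"tz": 0,"turn": 0},
    {"tx": -8,"ty": -7.2,"tz": 0,"turn": 0},
    {"tx": -11,"ty": -9.9,"tz": 0,"turn": 0},
    {"tx": -14,"ty": -12.7,"tz": 0,"turn": 0},
  ],
  grip=0,
)

```text
clock: 0.52
position: [0.2637, 0.4714, 0.2494]
tool_rot: [-3.141, -0.0, 2.896]
force: [-0.3, -0.1, 0.6]
width: 0.298
grip_force: 0.0
```

Request:
step_arm(
  moves=[
    {"tx": -3,"ty": -2.7,"tz": 0,"turn": 0},
    {"tx": -6,"ty": -5.4,"tz": 0,"turn": 0},
    {"tx": -9,"ty": -8.1,"tz": 0,"turn": 0},
    {"tx": -12,"ty": -10.9,"tz": 0,"turn": 0},
    {"tx": -15,"ty": -13.6,"tz": 0,"turn": 0},
  ],
)

```text
clock: 0.93
position: [0.376, 0.3027, 0.2498]
tool_rot: [-3.142, -0.0, 2.896]
force: [0.5, -0.4, -0.3]
width: -0.001
grip_force: 0.0
```

Request:
step_arm(
  moves=[
    {"tx": -3,"ty": -2.7,"tz": 0,"turn": 0},
    {"tx": -6,"ty": -5.4,"tz": 0,"turn": 0},
    {"tx": -9,"ty": -8.1,"tz": 0,"turn": 0},
    {"tx": -12,"ty": -10.9,"tz": 0,"turn": 0},
    {"tx": -15,"ty": -13.6,"tz": 0,"turn": 0},
  ],
)

```text
clock: 1.35
position: [0.4884, 0.1343, 0.2499]
tool_rot: [3.141, -0.0, 2.896]
force: [0.4, 0.2, -0.0]
width: 0.002
grip_force: 0.0
```

```bash
python3 - <<'E'
from h import *
t=np.load("t.npy")
s=ctrl.read_state();print(s["clock"],s["position"],s["tool_rot"],s["force"],s["width"]);print(to([*t[0],.12]))
E
```

```text
1.35 [0.48836509 0.13433245 0.24993351] [ 3.14136465e+00 -9.27493350e-05  2.89576524e+00] [ 0.37831126  0.21641569 -0.03548488] 0.002188131549440818
[-16.3  -14.81  12.99]
```

Request:
step_arm(
  moves=[
    {"tx": -3,"ty": -2.7,"tz": 1,"turn": 0},
    {"tx": -6,"ty": -5.5,"tz": 2,"turn": 0},
    {"tx": -9,"ty": -8.2,"tz": 3,"turn": 0},
    {"tx": -12,"ty": -11,"tz": 4,"turn": 0},
    {"tx": -14.5,"ty": -13.2,"tz": 5.5,"turn": 0},
  ],
)

```text
clock: 1.77
position: [0.5978, -0.0299, 0.1953]
tool_rot: [-3.141, 0.002, 2.894]
force: [-0.5, 0.2, -0.2]
width: 0.001
grip_force: 0.0
```

Request:
step_arm(
  moves=[
    {"tx": -1.85,"ty": -1.7,"tz": 2,"turn": 0},
    {"tx": -1.85,"ty": -1.7,"tz": 5,"turn": 0},
    {"tx": -1.85,"ty": -1.7,"tz": 8,"turn": 0},
    {"tx": -1.85,"ty": -1.7,"tz": 10,"turn": 0},
    {"tx": -1.85,"ty": -1.7,"tz": 10,"turn": 0},
  ],
)

```text
clock: 2.18
position: [0.6063, -0.0477, 0.0896]
tool_rot: [-3.139, -0.009, 2.895]
force: [-0.2, 1.1, -0.3]
width: 0.001
grip_force: 0.0
```

```bash
python3 - <<'E'
from h import *
import cv2
t=np.load("t.npy")
s=ctrl.read_state();print(s["clock"],s["position"],s["tool_rot"],s["force"],s["width"]);print(to([*t[0],.051]))
p=ctrl.camera_params("wrist");w=ctrl.read_camera("wrist")
print(p["fx"],p["cx"],p["cy"])
T=np.array(p["T"])
for q in t:
    d=T[:3,:3].T@(np.array([*q,.0285])-T[:3,3]);r=np.array([d[0],-d[1]]);th=np.arctan2(np.linalg.norm(r),-d[2])
    uv=r/np.linalg.norm(r)*th*p["fx"]+[p["cx"],p["cy"]];print(uv.round(1));
    if 0<uv[0]<560 and 0<uv[1]<420: cv2.circle(w,tuple(int(v) for v in uv),2,(255,0,255),-1)
cv2.imwrite("pics/w1.png",w)
E
```

```text
2.1833 [ 0.60634563 -0.04769111  0.08956778] [-3.13869627 -0.00939098  2.89548128] [-0.15561453  1.06932595 -0.34642739] 0.0012058769205177255
[-0.46 -0.02  3.85]
325.19226210127806 283.8605805469764 203.64086655912965
[285.9 237.3]
[352.1 259.2]
[417.5 251.9]
[472.  219.3]
[508.5 167.8]
[522.1 105.3]
```

View pics/w1.png

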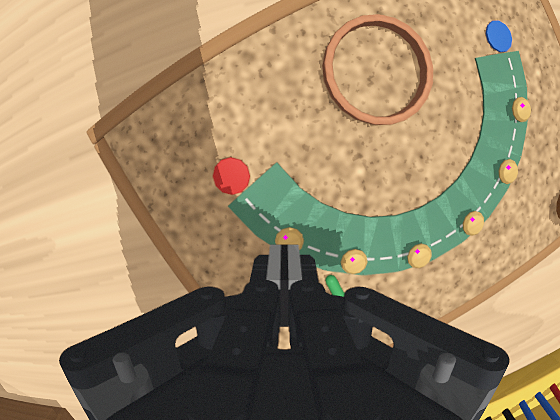

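The wrist view confirms it: the predicted crowns (magenta) sit on the tack heads within a couple of pixels, and the shut tips are just short of tack 0 at (289,240). Next I'll descend towards contact.

Request:
step_arm(
  moves=[
    {"tx": 0,"ty": 0,"tz": 1,"turn": 0},
    {"tx": 0,"ty": 0,"tz": 2,"turn": 0},
    {"tx": 0,"ty": 0,"tz": 3,"turn": 0},
    {"tx": 0,"ty": 0,"tz": 3,"turn": 0},
    {"tx": 0,"ty": 0,"tz": 3,"turn": 0},
  ],
)

```text
clock: 2.65
position: [0.6099, -0.0477, 0.0647]
tool_rot: [-3.141, -0.001, 2.896]
force: [-0.1, 0.3, -0.3]
width: -0.005
grip_force: 0.0
```

```bash
python3 - <<'E'
from h import *
t=np.load("t.npy")
s=ctrl.read_state();print(s["clock"],s["position"],s["tool_rot"],s["force"]);print(to([*t[0],.042]))
E
```

```text
2.65 [ 0.60990812 -0.0477366   0.06467964] [-3.14147550e+00 -7.49050291e-04  2.89596397e+00] [-0.12026165  0.34824549 -0.28953474]
[-0.08 -0.11  2.27]
```

Request:
step_arm(
  moves=[
    {"tx": -0.05,"ty": -0.1,"tz": 0.7,"turn": 0},
    {"tx": -0.05,"ty": -0.1,"tz": 1.3,"turn": 0},
    {"tx": -0.05,"ty": -0.1,"tz": 1.6,"turn": 0},
    {"tx": -0.05,"ty": -0.1,"tz": 1.8,"turn": 0},
    {"tx": -0.05,"ty": -0.1,"tz": 1.9,"turn": 0},
  ],
)

```text
clock: 3.07
position: [0.6103, -0.049, 0.0461]
tool_rot: [3.141, -0.001, 2.896]
force: [-2.2, 0.5, 4.7]
width: -0.001
grip_force: 2.0
```

Request:
step_arm(
  moves=[
    {"tx": 0,"ty": 0,"tz": 0.1,"turn": 0},
    {"tx": 0,"ty": 0,"tz": 0.2,"turn": 0},
    {"tx": 0,"ty": 0,"tz": 0.3,"turn": 0},
  ],
)

```text
clock: 3.32
position: [0.6103, -0.049, 0.0432]
tool_rot: [3.141, -0.0, 2.896]
force: [-2.8, -0.0, 4.5]
width: -0.001
grip_force: 2.0
```

Request:
step_arm(
  moves=[
    {"tx": 0,"ty": 0,"tz": 0.05,"turn": 0},
    {"tx": 0,"ty": 0,"tz": 0.1,"turn": 0},
    {"tx": 0,"ty": 0,"tz": 0.12,"turn": 0},
  ],
)

```text
clock: 3.57
position: [0.6104, -0.049, 0.0418]
tool_rot: [3.142, -0.0, 2.896]
force: [-2.3, 0.5, 4.2]
width: -0.003
grip_force: 2.1
```

Request:
step_arm(
  moves=[
    {"tx": 0,"ty": 0,"tz": 0.03,"turn": 0},
    {"tx": 0,"ty": 0,"tz": 0.05,"turn": 0},
    {"tx": 0,"ty": 0,"tz": 0.05,"turn": 0},
  ],
)

```text
clock: 3.82
position: [0.6104, -0.049, 0.0417]
tool_rot: [3.141, -0.0, 2.896]
force: [-4.3, 0.1, 6.0]
width: -0.001
grip_force: 3.2
```

Request:
step_arm(
  moves=[
    {"tx": 0,"ty": 0,"tz": 0.05,"turn": 0},
    {"tx": 0,"ty": 0,"tz": 0.1,"turn": 0},
    {"tx": 0,"ty": 0,"tz": 0.1,"turn": 0},
  ],
)

```text
clock: 4.07
position: [0.6105, -0.049, 0.0415]
tool_rot: [3.141, -0.0, 2.896]
force: [-5.6, 0.2, 11.7]
width: 0.0
grip_force: 5.9
```

Tack 0 is home: the force rose to about 12 N on the stop at TCP z 0.0415. Next is tack 1, shifted about 3 mm away from the scriber.

Request:
step_arm(
  moves=[
    {"tx": 0,"ty": 0,"tz": -1,"turn": 0},
    {"tx": 0,"ty": 0,"tz": -2,"turn": 0},
    {"tx": -0.6,"ty": 2,"tz": -2,"turn": 0},
    {"tx": -1.3,"ty": 4.4,"tz": -2,"turn": 0},
    {"tx": -1.3,"ty": 4.4,"tz": -2,"turn": 0},
  ],
)

```text
clock: 4.48
position: [0.6369, -0.0031, 0.0613]
tool_rot: [3.137, 0.003, 2.902]
force: [-0.1, 2.2, -0.7]
width: -0.002
grip_force: 0.0
```

Request:
step_arm(
  moves=[
    {"tx": 0,"ty": 0,"tz": 0,"turn": 0},
    {"tx": 0,"ty": 0,"tz": 0.4,"turn": 0},
    {"tx": 0,"ty": 0,"tz": 0.8,"turn": 0},
    {"tx": 0,"ty": 0,"tz": 1.1,"turn": 0},
    {"tx": 0,"ty": 0,"tz": 1.3,"turn": 0},
  ],
)

```text
clock: 4.9
position: [0.6331, -0.0104, 0.0467]
tool_rot: [-3.141, -0.001, 2.894]
force: [-1.7, -0.7, 3.6]
width: 0.003
grip_force: 2.1
```

Request:
step_arm(
  moves=[
    {"tx": 0,"ty": 0,"tz": 0.15,"turn": 0},
    {"tx": 0,"ty": 0,"tz": 0.3,"turn": 0},
    {"tx": 0,"ty": 0,"tz": 0.4,"turn": 0},
    {"tx": 0,"ty": 0,"tz": 0.5,"turn": 0},
    {"tx": 0,"ty": 0,"tz": 0.55,"turn": 0},
  ],
)

```text
clock: 5.32
position: [0.6338, -0.0101, 0.0419]
tool_rot: [-3.141, 0.0, 2.895]
force: [-1.1, -1.9, 3.8]
width: 0.002
grip_force: 2.0
```

Request:
step_arm(
  moves=[
    {"tx": 0,"ty": 0,"tz": 0.05,"turn": 0},
    {"tx": 0,"ty": 0,"tz": 0.1,"turn": 0},
    {"tx": 0,"ty": 0,"tz": 0.13,"turn": 0},
    {"tx": 0,"ty": 0,"tz": 0.13,"turn": 0},
  ],
)

```text
clock: 5.65
position: [0.6339, -0.01, 0.0416]
tool_rot: [3.142, 0.0, 2.896]
force: [-4.6, -1.6, 10.2]
width: 0.002
grip_force: 4.7
```

Tack 1 is home, at 10 N and z 0.0416. Next is tack 2.

Request:
step_arm(
  moves=[
    {"tx": 0,"ty": 0,"tz": -1,"turn": 0},
    {"tx": 0,"ty": 0,"tz": -2,"turn": 0},
    {"tx": 0,"ty": 1.8,"tz": -2,"turn": 0},
    {"tx": 0.1,"ty": 3.6,"tz": -2,"turn": 0},
    {"tx": 0.1,"ty": 4.3,"tz": -2,"turn": 0},
  ],
)

```text
clock: 6.07
position: [0.6444, 0.0366, 0.0614]
tool_rot: [3.138, 0.001, 2.899]
force: [-0.1, 1.0, -0.5]
width: 0.001
grip_force: 0.0
```

Request:
step_arm(
  moves=[
    {"tx": 0,"ty": 0,"tz": 0,"turn": 0},
    {"tx": 0,"ty": 0,"tz": 0.4,"turn": 0},
    {"tx": 0,"ty": 0,"tz": 0.8,"turn": 0},
    {"tx": 0,"ty": 0,"tz": 1.1,"turn": 0},
    {"tx": 0,"ty": 0,"tz": 1.3,"turn": 0},
  ],
)

```text
clock: 6.48
position: [0.6429, 0.0309, 0.0472]
tool_rot: [-3.141, -0.001, 2.894]
force: [-1.7, -1.0, 4.4]
width: -0.002
grip_force: 2.1
```

Request:
step_arm(
  moves=[
    {"tx": 0,"ty": 0,"tz": 0.15,"turn": 0},
    {"tx": 0,"ty": 0,"tz": 0.3,"turn": 0},
    {"tx": 0,"ty": 0,"tz": 0.4,"turn": 0},
    {"tx": 0,"ty": 0,"tz": 0.5,"turn": 0},
    {"tx": 0,"ty": 0,"tz": 0.55,"turn": 0},
  ],
)

```text
clock: 6.9
position: [0.6434, 0.0318, 0.0421]
tool_rot: [-3.141, 0.001, 2.895]
force: [-2.0, -2.2, 4.1]
width: -0.002
grip_force: 2.0
```

Request:
step_arm(
  moves=[
    {"tx": 0,"ty": 0,"tz": 0.05,"turn": 0},
    {"tx": 0,"ty": 0,"tz": 0.1,"turn": 0},
    {"tx": 0,"ty": 0,"tz": 0.15,"turn": 0},
    {"tx": 0,"ty": 0,"tz": 0.15,"turn": 0},
  ],
)

```text
clock: 7.23
position: [0.6436, 0.032, 0.0416]
tool_rot: [3.142, 0.001, 2.896]
force: [-3.1, -2.3, 8.3]
width: -0.003
grip_force: 4.4
```

Request:
step_arm(
  moves=[
    {"tx": 0,"ty": 0,"tz": 0.04,"turn": 0},
    {"tx": 0,"ty": 0,"tz": 0.04,"turn": 0},
  ],
)

```text
clock: 7.4
position: [0.6437, 0.032, 0.0416]
tool_rot: [3.141, 0.001, 2.896]
force: [-4.6, -2.9, 10.4]
width: 0.0
grip_force: 5.3
```

Request:
step_arm(
  moves=[
    {"tx": 0,"ty": 0,"tz": -1,"turn": 0},
    {"tx": 0,"ty": 0,"tz": -2,"turn": 0},
    {"tx": 1,"ty": 1.7,"tz": -2,"turn": 0},
    {"tx": 1.9,"ty": 3.3,"tz": -2,"turn": 0},
    {"tx": 2.2,"ty": 3.9,"tz": -2,"turn": 0},
  ],
)

```text
clock: 7.82
position: [0.6311, 0.0802, 0.0606]
tool_rot: [3.138, -0.0, 2.9]
force: [0.0, 2.3, -0.5]
width: -0.0
grip_force: 0.0
```

Request:
step_arm(
  moves=[
    {"tx": 0,"ty": 0,"tz": 0,"turn": 0},
    {"tx": 0,"ty": 0,"tz": 0.4,"turn": 0},
    {"tx": 0,"ty": 0,"tz": 0.8,"turn": 0},
    {"tx": 0,"ty": 0,"tz": 1.1,"turn": 0},
    {"tx": 0,"ty": 0,"tz": 1.3,"turn": 0},
  ],
)

```text
clock: 8.23
position: [0.6316, 0.0741, 0.0469]
tool_rot: [-3.141, -0.0, 2.894]
force: [-1.2, -0.9, 5.2]
width: -0.002
grip_force: 2.1
```

Request:
step_arm(
  moves=[
    {"tx": 0,"ty": 0,"tz": 0.15,"turn": 0},
    {"tx": 0,"ty": 0,"tz": 0.3,"turn": 0},
    {"tx": 0,"ty": 0,"tz": 0.4,"turn": 0},
    {"tx": 0,"ty": 0,"tz": 0.5,"turn": 0},
    {"tx": 0,"ty": 0,"tz": 0.55,"turn": 0},
  ],
)

```text
clock: 8.65
position: [0.6317, 0.0749, 0.0417]
tool_rot: [-3.141, 0.001, 2.895]
force: [-1.2, -3.7, 3.1]
width: 0.003
grip_force: 2.3
```

Request:
step_arm(
  moves=[
    {"tx": 0,"ty": 0,"tz": 0.05,"turn": 0},
    {"tx": 0,"ty": 0,"tz": 0.1,"turn": 0},
    {"tx": 0,"ty": 0,"tz": 0.15,"turn": 0},
    {"tx": 0,"ty": 0,"tz": 0.15,"turn": 0},
  ],
)

```text
clock: 8.98
position: [0.6318, 0.0749, 0.0415]
tool_rot: [-3.142, 0.001, 2.895]
force: [-3.8, -2.8, 11.3]
width: -0.001
grip_force: 5.3
```

Tacks 2 and 3 are home. Next is tack 4.

Request:
step_arm(
  moves=[
    {"tx": 0,"ty": 0,"tz": -1,"turn": 0},
    {"tx": 0,"ty": 0,"tz": -2,"turn": 0},
    {"tx": 1.5,"ty": 1.1,"tz": -2,"turn": 0},
    {"tx": 3.1,"ty": 2.2,"tz": -2,"turn": 0},
    {"tx": 3.7,"ty": 2.7,"tz": -2,"turn": 0},
  ],
)

```text
clock: 9.4
position: [0.6007, 0.1144, 0.0604]
tool_rot: [3.139, -0.001, 2.899]
force: [-0.5, 0.5, 0.1]
width: 0.0
grip_force: 0.0
```

Request:
step_arm(
  moves=[
    {"tx": 0,"ty": 0,"tz": 0,"turn": 0},
    {"tx": 0,"ty": 0,"tz": 0.4,"turn": 0},
    {"tx": 0,"ty": 0,"tz": 0.8,"turn": 0},
    {"tx": 0,"ty": 0,"tz": 1.1,"turn": 0},
    {"tx": 0,"ty": 0,"tz": 1.3,"turn": 0},
  ],
)

```text
clock: 9.82
position: [0.6024, 0.1097, 0.0466]
tool_rot: [-3.141, 0.0, 2.894]
force: [-2.0, -0.4, 4.4]
width: 0.0
grip_force: 2.1
```

Request:
step_arm(
  moves=[
    {"tx": 0,"ty": 0,"tz": 0.15,"turn": 0},
    {"tx": 0,"ty": 0,"tz": 0.3,"turn": 0},
    {"tx": 0,"ty": 0,"tz": 0.4,"turn": 0},
    {"tx": 0,"ty": 0,"tz": 0.5,"turn": 0},
    {"tx": 0,"ty": 0,"tz": 0.55,"turn": 0},
  ],
)

```text
clock: 10.23
position: [0.6024, 0.11, 0.0417]
tool_rot: [-3.141, 0.001, 2.895]
force: [-0.6, -2.7, 3.8]
width: 0.0
grip_force: 2.3
```

Request:
step_arm(
  moves=[
    {"tx": 0,"ty": 0,"tz": 0.05,"turn": 0},
    {"tx": 0,"ty": 0,"tz": 0.1,"turn": 0},
    {"tx": 0,"ty": 0,"tz": 0.15,"turn": 0},
    {"tx": 0,"ty": 0,"tz": 0.15,"turn": 0},
  ],
)

```text
clock: 10.57
position: [0.6025, 0.11, 0.0415]
tool_rot: [-3.142, 0.001, 2.895]
force: [-3.5, -3.5, 11.2]
width: 0.002
grip_force: 5.6
```

Tack 4 is home. Last is tack 5.

Request:
step_arm(
  moves=[
    {"tx": 0,"ty": 0,"tz": -1,"turn": 0},
    {"tx": 0,"ty": 0,"tz": -2,"turn": 0},
    {"tx": 1.8,"ty": 0.4,"tz": -2,"turn": 0},
    {"tx": 3.6,"ty": 0.7,"tz": -2,"turn": 0},
    {"tx": 4.45,"ty": 0.9,"tz": -2,"turn": 0},
  ],
)

```text
clock: 10.98
position: [0.5595, 0.1324, 0.0604]
tool_rot: [3.14, -0.001, 2.898]
force: [-0.6, 0.1, -0.3]
width: -0.002
grip_force: 0.0
```

Request:
step_arm(
  moves=[
    {"tx": 0,"ty": 0,"tz": 0,"turn": 0},
    {"tx": 0,"ty": 0,"tz": 0.4,"turn": 0},
    {"tx": 0,"ty": 0,"tz": 0.8,"turn": 0},
    {"tx": 0,"ty": 0,"tz": 1.1,"turn": 0},
    {"tx": 0,"ty": 0,"tz": 1.3,"turn": 0},
  ],
)

```text
clock: 11.4
position: [0.5616, 0.1298, 0.0466]
tool_rot: [-3.141, 0.0, 2.895]
force: [-0.4, -0.7, 3.9]
width: -0.003
grip_force: 2.1
```

Request:
step_arm(
  moves=[
    {"tx": 0,"ty": 0,"tz": 0.15,"turn": 0},
    {"tx": 0,"ty": 0,"tz": 0.3,"turn": 0},
    {"tx": 0,"ty": 0,"tz": 0.4,"turn": 0},
    {"tx": 0,"ty": 0,"tz": 0.5,"turn": 0},
    {"tx": 0,"ty": 0,"tz": 0.55,"turn": 0},
  ],
)

```text
clock: 11.82
position: [0.5616, 0.1299, 0.0418]
tool_rot: [-3.141, 0.001, 2.895]
force: [-0.4, -1.4, 3.7]
width: 0.001
grip_force: 2.0
```

Request:
step_arm(
  moves=[
    {"tx": 0,"ty": 0,"tz": 0.05,"turn": 0},
    {"tx": 0,"ty": 0,"tz": 0.1,"turn": 0},
    {"tx": 0,"ty": 0,"tz": 0.15,"turn": 0},
    {"tx": 0,"ty": 0,"tz": 0.15,"turn": 0},
  ],
)

```text
clock: 12.15
position: [0.5617, 0.1299, 0.0415]
tool_rot: [3.141, 0.001, 2.895]
force: [-3.1, -1.5, 12.5]
width: -0.0
grip_force: 5.9
```

All six are on their stops. I'll lift the hand away and check from above.

Request:
step_arm(
  moves=[
    {"tx": 0,"ty": 0,"tz": -1,"turn": 0},
    {"tx": 0,"ty": 0,"tz": -3,"turn": 0},
    {"tx": 0,"ty": 0,"tz": -7,"turn": 0},
    {"tx": 0,"ty": 0,"tz": -11,"turn": 0},
    {"tx": 0,"ty": 0,"tz": -15,"turn": 0},
  ],
)

```text
clock: 12.57
position: [0.5603, 0.1307, 0.1913]
tool_rot: [-3.141, -0.001, 2.896]
force: [0.7, 0.1, -0.3]
width: -0.0
grip_force: 0.0
```

Request:
step_arm(
  moves=[
    {"tx": 2,"ty": 1,"tz": -2,"turn": 0},
    {"tx": 4,"ty": 3,"tz": -4,"turn": 0},
    {"tx": 6,"ty": 5,"tz": -4,"turn": 0},
    {"tx": 6,"ty": 8,"tz": -4,"turn": 0},
    {"tx": 6,"ty": 11,"tz": -4,"turn": 0},
  ],
)

```text
clock: 12.98
position: [0.5287, 0.2537, 0.2312]
tool_rot: [3.139, -0.0, 2.897]
force: [0.6, 0.1, -0.3]
width: -0.001
grip_force: 0.0
```

Request:
step_arm(
  moves=[
    {"tx": 0,"ty": 3,"tz": 0,"turn": 0},
    {"tx": 0,"ty": 6,"tz": 0,"turn": 0},
    {"tx": 0,"ty": 8,"tz": 0,"turn": 0},
    {"tx": 0,"ty": 8,"tz": 0,"turn": 0},
    {"tx": 0,"ty": 8,"tz": 0,"turn": 0},
  ],
)

```text
clock: 13.4
position: [0.5483, 0.3308, 0.2293]
tool_rot: [-3.141, -0.001, 2.899]
force: [0.5, -0.8, -0.3]
width: -0.004
grip_force: 0.0
```

```bash
python3 - <<'E'
from workcell import ctrl
import cv2,numpy as np
a=ctrl.read_camera("top")[135:275,165:325];o=cv2.imread("pics/top1.png")[135:275,165:325]
cv2.imwrite("pics/end.png",np.hstack([cv2.resize(i,(400,350),interpolation=cv2.INTER_CUBIC) for i in(o,a)]))
s=ctrl.read_state();print(s["clock"],s["position"],s["force"],abs(s["dq"]).max())
E
```

```text
13.45 [0.54882048 0.32902142 0.22958094] [ 0.37401358 -0.3634957   0.44733249] 0.025654881109074778
```

View pics/end.png

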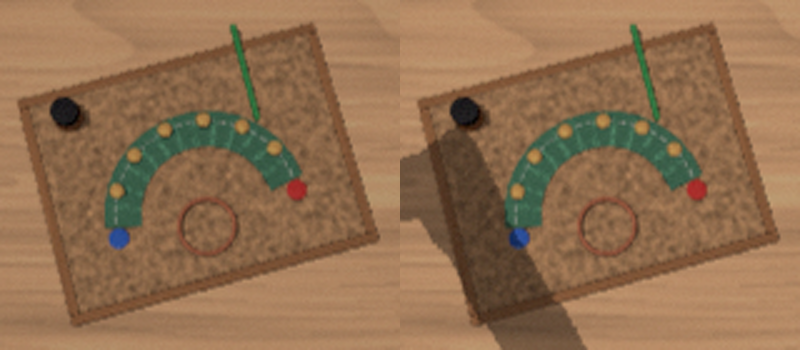

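The before and after views match: scriber (640,70), jar (465,110) and bangle (608,227) haven't moved, all six tacks are in place, and the hand is clear.

```bash
python3 -c "
from workcell import ctrl
print(ctrl.hand_in())"
```

```text
the job is handed in; nothing more can be done
None
```

I pressed all six tacks home onto the card in order from the red end to the blue end, each to its hard stop at about 10–12 N; nothing else on the board moved, the hand is clear, and the job was handed in at about 13.5 s.

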